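Hold the feeder's inspection flap open at the gauge arm's angle

TASK

Take the black tab of the blue parts feeder's clear inspection flap gently (about 10 N on each finger is plenty, never more than 20 N: the window is brittle), swing the flap up, without letting it fall back, until it is parallel with the dark gauge arm set beside it, and hold it there for the inspection. Finish while still holding the flap at that angle with the fingers; the hinge has no stay, so it drops if released. Leave the gauge arm's setting and the carton, tray and cap on the bench alone.

Things in the scene. Friction and masses are not known exactly. Their poses are not given: they have to be found in the camera images.
- hinge (a point): Middle of the flap's hinge axis, on the fixed blue feeder (open-topped housing 180 deep x 190 wide x 100 mm high on the bench, bench top z = 0). The axis runs along the housing's far edge, 106 mm above the bench. The frame turns with the feeder, not with the flap: y along the axis, -x level from the hinge towards the shut flap's tab (robot side), z up.
- tab (a point): Grip point in the black tab that juts from the flap's front edge: a bar 64 long (flap x), 14 thick (y, hinge direction), 22 mm high. 212 mm from the hinge axis, 16 mm inside the free end, 42 mm past the flap's frame (170 x 180 x 8 mm); 106 mm above the bench when shut, clear below and beside. x points from tab to hinge. Pinched across its thickness it can turn between the fingers.
- flap (a joint): Flap angle, rad: 0 shut (level), grows as the tab end swings up and over towards the hinge, end stop at 1.45. Flap 0.3 to 0.65 kg, almost frictionless hinge: it falls shut when not held.
- gauge (a joint): Angle at which the gauge arm is set, rad, on the same axis and in the same sense as the flap (0 level, 0.5 to 1.15 at the start): the flap is at the mark when both angles are equal. A stiff clamp keeps the arm where it is.
- gauge_tip (a point): Tip of the gauge arm: a dark steel bar 125 mm long, 14 mm high and 7 mm thick with a round end disc of 20 mm diameter, pivoted on the flap's hinge axis with a black clamp knob, beside the flap 112 mm to the +y side of the hinge's middle. x of this frame points along the arm from tip to pivot.
- carton: Loose open cardboard box of buttons, 170 x 140 x 90 mm high, bystander; origin at the centre of its underside.
- tray: Loose open steel tray of blanks, 120 x 100 x 25 mm high, bystander; origin at the centre of its underside.
- cap: Loose black round cap, 60 mm diameter, 22 mm high, bystander; origin at the centre of its underside.

How it is judged:
By the outcome, as a careful person would: the job done as asked, in the order asked, and still so for the second after the job is handed in, while the arm keeps its last pose, push and grip.
It also fails if it takes over 40 s, if anything falls off the work surface, if the arm or the gripper's body presses on something with over 40 N, if the wrist force passes 120 N, or if a joint passes its speed limit or range.

ROBOT

A 6-joint arm with a two-finger parallel gripper is mounted at the origin on the work surface. World frame = base frame: x ahead of the robot, y to its left, z up, the work surface at z = 0. Lengths are in m, angles in rad, forces in N, time in s.
With the tool pointing down it reaches from about 0.35 to 0.85 m from the base axis. Payload 8.1 kg.
Tool frame: the origin (TCP) lies midway between the tips of the shut fingers; the grasp point (between the pads) lies 19 mm behind it; z points along the fingers, y is the line along which they close (so a half turn about z gives the same grasp; the last joint's range is limited). The gripper opens to 93 mm and grips with 3 to 60 N. Pads are 15 mm wide; open, the fingers measure 128 mm over their backs; the gripper's body (75 mm by 188 mm) begins 65 mm behind the grasp point.
Start: joints at [1.136, 0.13, 1.488, -0, 1.523, -0.085], TCP at [0.206, 0.564, 0.219] pointing down, gripper open.
Joint ranges: [-2.96, 2.96], [-0.89, 2.26], [0.02, 2.5], [-1.34, 4.48], [0, 2.73], [-2.66, 2.66]. Speed limits (rad/s): [2.39, 2.39, 2.79, 3.14, 3.14, 3.14].

INTERFACE

Orientations are given as a unit quaternion [x, y, z, w].
In Python, from plant import r, capture, calibration, order gives the robot as it stands. The module is installed in compiled form; this text tells all that it offers.
- The arm moves only by the tool drive_tool, never from a script. Its argument "motion" is a list of rows, each a list of 7 numbers: the shift along the tool's x, y, z in cm, then the turn, a rotation vector about the tool's x, y, z in rad, then the opening, from 0 (shut) to 1 (fully open). In form: [[dx, dy, dz, wx, wy, wz, claw], ...]. A call has 1 to 20 rows; each row is the pose to reach, as a shift and turn from the pose commanded when the call began, along the tool's axes at that moment; what a row does not reach only later rows make up. A row lasts 1/10 s, in which the tool goes at most 50 mm and 8.59 degrees, less where a joint would pass 70% of its speed; a pose out of reach is approached as far as the arm can. A call with a gripper value outside its range is refused whole. The fingers move at their own pace and stop on an object; the grip force is fixed at half the most. Time passes only in rows, so rows that repeat a pose let the fingers close. It gives the time, the measured TCP pose, the force, the opening and the grip force at its end, in the units of the state.
- r.read_state(): the state, without advancing time (a new reading comes with each control period).
- capture(name): name is "scene" or "top" or "wrist"; returns (picture, depth): 400x640x3 uint8, blue, green, red; 400x640 float32, m along the optical axis (not along the pixel's ray), 0 where there is no reading.
- calibration(name): a dict with "camera_matrix" (3x3 intrinsics, pixels), "distortion" ([k1, k2, p1, p2, k3] as OpenCV has them; the pictures are not rectified), "extrinsics" (4x4, takes a point from camera to world coordinates). Camera axes: x right, y down, z forward; pixel columns grow to the right and rows downward; lengths in m; the calibration is good to about 2 mm. A picture is of the moment at which its call begins: read the wrist's pose just before it. calibration takes no time and is no camera call; for the wrist camera it gives the pose at the moment of the call.
- order.hand_in(): hands the job in; it is judged then, once.
The state is a dict: "t": time; "q": joint angles; "joint_vel": joint speeds; "tau": joint torques, N m; "ee_pos": TCP position; "tool_rot": TCP orientation; "ft_force": force on the tool from outside, world axes, zero at the start; "moment": the same for the moment, N m; "finger_gap": opening from 0.0 (shut) to 1.0 (fully open); "gripper_force": force on a finger pad.
Only numpy, scipy, OpenCV 4.12 (cv2) and the standard library are available. Lean on these libraries where they do the work, as an engineer would, in place of code of your own. Each camera call takes 0.05 s, during which the arm holds its last target. There are 200 camera calls.

## Working session

There is one attempt and no reset: what is moved stays moved. The work goes in short steps, Python scripts to look and compute and a tool call to move; the robot and the scene stay as the last step left them, time stands still between calls to the robot, and variables do not carry over. Pictures are saved under pics/ and viewed, at most 10 in all, crops included, and the job is handed in when it is done.

Besides the shell and the picture viewer there is one more tool, called by a JSON object that holds its "method" and its "body", one argument or row to a line. drive_tool: Moves the arm, as the interface text tells. Its arguments: {"type":"object","properties":{"motion":{"type":"array"}},"required":["motion"]}

```bash
mkdir -p pics; cat > h.py <<'E'
import numpy as np, cv2
from plant import r, capture, calibration, order
def snap(name,fn):
    s=r.read_state(); c=calibration(name); p,d=capture(name)
    cv2.imwrite(f'pics/{fn}.png',p); np.savez(f'pics/{fn}.npz',d=d,p=p,K=c['camera_matrix'],D=c['distortion'],T=c['extrinsics'])
    return s
def load(fn):
    z=np.load(f'pics/{fn}.npz'); d=z['d']
    v,u=np.mgrid[0:400,0:640]
    n=cv2.undistortPoints(np.stack([u.ravel(),v.ravel()],1).astype(np.float64)[:,None],z['K'],z['D'])[:,0]
    P=np.c_[n,np.ones(len(n))]*d.ravel()[:,None]
    W=P@np.array(z['T'])[:3,:3].T+np.array(z['T'])[:3,3]
    return z['p'],d,W.reshape(400,640,3)
E
python3 - <<'E'
from h import *
s=snap('scene','scene0'); snap('top','top0')
for k,v in s.items(): print(k,np.round(v,3))
E
```

```text
t 0.0
q [ 1.136  0.131  1.489  0.     1.523 -0.085]
joint_vel [-0.001  0.002  0.     0.001 -0.001 -0.   ]
tau [-0.0000e+00 -5.5984e+01 -4.9176e+01  7.7000e-02  3.5000e-02 -0.0000e+00]
ee_pos [0.205 0.563 0.218]
tool_rot [ 0.174  0.985 -0.001 -0.   ]
ft_force [-0.433 -0.164 -0.217]
moment [ 0.028 -0.022  0.003]
gripper_force 0.0
finger_gap 1.0
```

View pics/scene0.png

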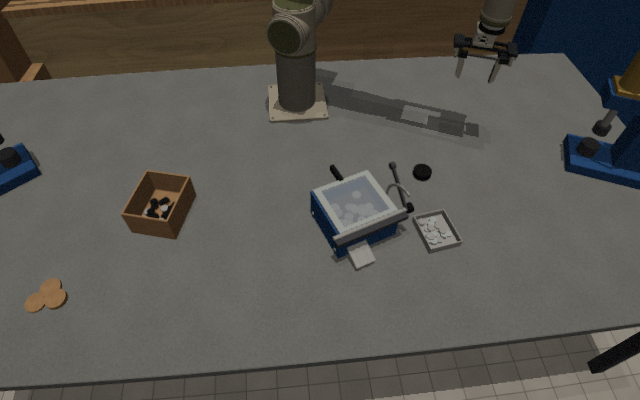

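View pics/top0.png

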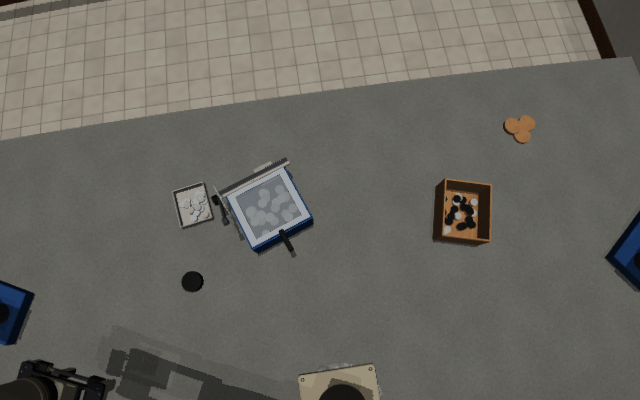

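The scene picture shows the feeder at (355,210), its tab at (337,173), the gauge arm from its knob (407,208) to its tip (393,166), and the cap at (422,172). In the top picture the tab is at (287,243), the hinge edge runs (222,190)-(288,160), and the gauge is near (225,208).

```bash
python3 - <<'E'
from h import *
a=cv2.imread('pics/top0.png')[145:265,165:325]; b=cv2.imread('pics/scene0.png')[140:260,300:460]
cv2.imwrite('pics/crop1.png',np.vstack([cv2.resize(a,(800,600))[:, :][::1],])) 
cv2.imwrite('pics/crop1.png',np.hstack([cv2.resize(a,(400,300),interpolation=cv2.INTER_CUBIC),cv2.resize(b,(400,300),interpolation=cv2.INTER_CUBIC)]))
for fn,pts in (('top0',[(287,243),(284,236),(291,251),(281,233),(230,203),(252,246),(308,213),(283,170),(216,199)]),('scene0',[(337,173),(334,169),(393,166),(399,187),(408,208)])):
    p,d,W=load(fn)
    for u,v in pts: print(fn,u,v,W[v,u].round(4),p[v,u])
E
```

```text
top0 287 243 [0.4653 0.0795 0.1158] [22 22 22]
top0 284 236 [0.4853 0.085  0.1169] [21 21 21]
top0 291 251 [0.4445 0.0728 0.0968] [34 35 35]
top0 281 233 [0.495  0.0923 0.1145] [21 20 21]
top0 230 203 [0.6007 0.2237 0.1093] [147 137 128]
top0 252 246 [0.472  0.1753 0.1094] [160 150 142]
top0 308 213 [0.5399 0.0117 0.1113] [164 156 150]
top0 283 170 [0.6736 0.0644 0.1127] [168 164 159]
top0 216 199 [0.6145 0.2587 0.1217] [20 19 19]
scene0 337 173 [0.4823 0.0841 0.1127] [21 19 19]
scene0 334 169 [0.4695 0.0768 0.1167] [17 22 22]
scene0 393 166 [0.5413 0.2239 0.191 ] [46 45 46]
scene0 399 187 [0.5798 0.2391 0.1476] [50 53 54]
scene0 408 208 [0.6286 0.2585 0.1149] [20 21 20]
```

View pics/crop1.png

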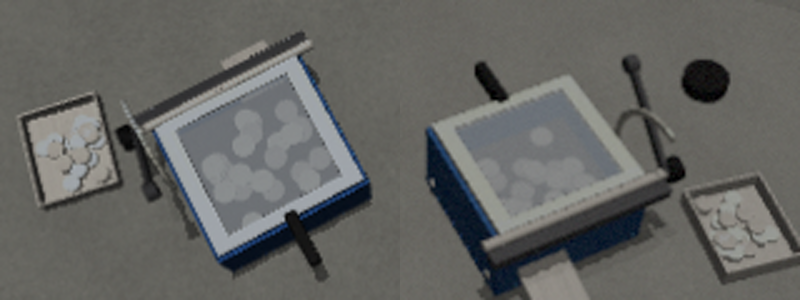

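The crops confirm it: the tab juts from the flap's front. The gauge, at about 0.9 rad by eye, stands on the +y side with a thin grey arc beside it.

```bash
cat > geo.py <<'E'
from h import *
def tabpts(fns):
    out=[]
    for f in fns:
        p,d,W=load(f); out.append(W[(p.max(2)<45)&(d>0)])
    return np.vstack(out)
E
python3 - <<'E'
from h import *
from scipy.optimize import least_squares
F=[]
for fn in ('top0','scene0'):
    p,d,W=load(fn)
    m=(p.min(2)>105)&(d>0)&(abs(W[...,2]-.110)<.006)&(abs(W[...,0]-.58)<.15)&(abs(W[...,1]-.12)<.15)
    n,l,st,c=cv2.connectedComponentsWithStats(m.astype(np.uint8)); i=1+st[1:,4].argmax()
    w=W[l==i]; R=cv2.minAreaRect(w[:,:2].astype(np.float32)); print(fn,len(w),R,w[:,2].mean())
    # tab: dark pts in front of frame
    m=(p.max(2)<50)&(d>0)&(W[...,2]>.085)&(W[...,2]<.13)&(abs(W[...,0]-.46)<.06)&(abs(W[...,1]-.08)<.05)
    t=W[m]; c=t.mean(0); u,s,v=np.linalg.svd((t-c)[:,:2]); print('tab',len(t),c,v[0]*np.sign(v[0,0]), t.min(0),t.max(0), np.median(t[:,2]))
    np.save(f'pics/tab_{fn}.npy',t)
E
```

```text
top0 3666 ((0.5840674638748169, 0.11569662392139435), (0.17500802874565125, 0.21077419817447662), 20.10009002685547) 0.10805546608076284
tab 161 [0.47970612 0.08084995 0.11035629] [ 0.99606334 -0.08864433] [0.44382062 0.03274652 0.08522385] [0.51976313 0.1291633  0.1206549 ] 0.11517265387247833
scene0 3088 ((0.5837270617485046, 0.1188819408416748), (0.17897234857082367, 0.2181803584098816), 20.505634307861328) 0.10754728173497681
tab 98 [0.47920033 0.08011075 0.11163068] [0.9277559  0.37318762] [0.44956402 0.0672691  0.09452336] [0.50811494 0.09580547 0.11808415] 0.11349599894196188
```

```bash
python3 - <<'E'
from h import *
for fn in ('top0','scene0'):
    p,d,W=load(fn)
    yaw=np.deg2rad(20.5)
    for it in range(4):
        c,s=np.cos(yaw),np.sin(yaw); R=np.array([[c,s],[-s,c]])
        L=(W[...,:2]-[.584,.117])@R.T; z=W[...,2]
        m=(p.min(2)>100)&(d>0)&(abs(z-.110)<.005)
        lo=[];hi=[];xs=np.arange(-.07,.07,.005)
        for x in xs:
            k=m&(abs(L[...,0]-x)<.004)&(abs(L[...,1])<.105); y=L[...,1][k]; lo.append(np.sort(y)[1]); hi.append(np.sort(y)[-2])
        a=np.polyfit(xs,lo,1); b=np.polyfit(xs,hi,1)
        fr=[];ys=np.arange(-.08,.081,.005)
        for y in ys:
            k=m&(abs(L[...,1]-y)<.004)&(L[...,0]<0)&(L[...,0]>-.1); fr.append(np.sort(L[...,0][k])[1])
        f=np.polyfit(ys,fr,1)
        if it<3: yaw+=(np.arctan(a[0])+np.arctan(b[0]))/2
    print(fn,'yaw',yaw,'slopes',a[0],b[0],-f[0],'y lo/hi',np.median(lo),np.median(hi),'front',np.median(fr))
    m=(p.max(2)<50)&(d>0)&(abs(z-.113)<.006)&(L[...,0]>-.16)&(L[...,0]<-.095)&(abs(L[...,1])<.03)
    t=L[m]; g=np.polyfit(t[:,0],t[:,1],1); print('tab n',len(t),'slope',g[0],'ymed',np.median(t[:,1]),t.min(0),t.max(0))
    h=np.array([np.median(fr)+.17,(np.median(lo)+np.median(hi))/2]); H=R.T@h+[.584,.117]
    tb=R.T@(h-[.212,0])+[.584,.117]
    print('hinge',H,'tab',tb)
    q=W[...,:2]-H; L2=q@R.T
    m=(p.max(2)<75)&(d>0)&(z>.09)&(L2[...,1]>.098)&(L2[...,1]<.123)&(L2[...,0]<.03)&(L2[...,0]>-.16)
    X=np.c_[L2[m],z[m]]; print('gauge n',len(X))
    k=X[:,2]>.118
    for row in X[k][np.argsort(X[k][:,0])]: print(row.round(4),end=';')
    print()
    A=X[k]-X[k].mean(0); u,s_,v=np.linalg.svd(A[:,[0,2]],full_matrices=False); print('gauge ang',np.arctan2(abs(v[0,1]),abs(v[0,0])))
E
```

```text
top0 yaw 0.35503924033726525 slopes 0.0052432254219356355 -0.005243225030483424 -0.003240753296022337 y lo/hi -0.08267268548979487 0.09326197727588127 front -0.0860257737236338
tab n 89 slope 0.0022299005463566673 ymed 0.00512354883282341 [-0.14544358 -0.0014922 ] [-0.09593065  0.01219883]
hinge [0.66089643 0.15115616] tab [0.46211827 0.0774592 ]
gauge n 166
[-0.1046  0.1103  0.1939];[-0.1042  0.1089  0.1881];[-0.104   0.1161  0.1923];[-0.1038  0.1147  0.1869];[-0.103   0.1127  0.1926];[-0.103   0.1072  0.1919];[-0.1024  0.1186  0.1908];[-0.1023  0.1147  0.1943];[-0.1019  0.1094  0.1926];[-0.1016  0.1167  0.1962];[-0.1003  0.119   0.1958];[-0.1001  0.108   0.1944];[-0.1001  0.1119  0.1904];[-0.1     0.1136  0.1945];[-0.0992  0.1101  0.1955];[-0.0989  0.1064  0.1982];[-0.0988  0.1158  0.1945];[-0.0984  0.1121  0.197 ];[-0.0983  0.1177  0.1969];[-0.0976  0.1053  0.1895];[-0.0972  0.1144  0.1969];[-0.0969  0.109   0.1957];[-0.0963  0.1109  0.1978];[-0.0959  0.1166  0.1968];[-0.0954  0.1075  0.1985];[-0.0953  0.1059  0.1939];[-0.0949  0.1132  0.1971];[-0.0943  0.1191  0.1955];[-0.0938  0
[... 6924 characters left out ...]
39];[-0.0249  0.1128  0.1291];[-0.0239  0.1103  0.1228];[-0.0238  0.1092  0.1278];[-0.0226  0.11    0.1201];[-0.0214  0.1103  0.13  ];[-0.0208  0.1108  0.1261];[-0.0189  0.1125  0.1273];[-0.0183  0.1093  0.1253];[-0.0167  0.1087  0.123 ];[-0.016   0.1106  0.1272];[-0.0151  0.1107  0.1239];[-0.0136  0.1102  0.1215];[-0.0109  0.1085  0.1211];[-0.0105  0.1119  0.1197];[-0.0105  0.1219  0.1186];[-0.0077  0.1164  0.1204];[-0.0074  0.1197  0.1189];[-0.0057  0.1216  0.1199];[-0.005   0.1183  0.1181];[-0.0028  0.1197  0.1198];[-0.0016  0.1222  0.1198];[-0.0012  0.1154  0.1197];[-0.0004  0.1183  0.119 ];[0.001  0.1142 0.1185];[0.004  0.1185 0.1195];[0.0056 0.1204 0.1204];
gauge ang 0.7349319901153595
```

```bash
cat >> geo.py <<'E'
from scipy.spatial.transform import Rotation as Rn
yaw=.354; H=np.array([.662,.1512]); ex=np.array([np.cos(yaw),np.sin(yaw)]); ey=np.array([-ex[1],ex[0]])
def tabpos(th,l=.212): return np.r_[H-ex*l*np.cos(th),.106+l*np.sin(th)]
def goal(tcp,tilt=0):
    # tool z down, tool y = hinge y ; tilt: about hinge y
    y=np.r_[ey,0]; z=np.array([0,0,-1.]); R=np.c_[np.cross(y,z),y,z]
    return tcp, Rn.from_rotvec(y*tilt)*Rn.from_matrix(R)
def cmd(tcp,Rg,s=None):
    s=s or r.read_state(); R0=Rn.from_quat(s['tool_rot'])
    return (R0.inv().apply(tcp-np.array(s['ee_pos']))*100).round(2),(R0.inv()*Rg).as_rotvec().round(4)
E
python3 - <<'E'
from geo import *
print(cmd(*goal(tabpos(0)+[0,0,.12])))
E
```

```text
(array([-40.85, -36.78,  -0.77]), array([-1.600e-03, -7.000e-04, -7.038e-01]))
```

{"method": "drive_tool", "body": {
  "motion": [
    [-40.8,-36.8,-0.8,0,0,-0.704,1],
    [-40.8,-36.8,-0.8,0,0,-0.704,1],
    [-40.8,-36.8,-0.8,0,0,-0.704,1],
    [-40.8,-36.8,-0.8,0,0,-0.704,1],
    [-40.8,-36.8,-0.8,0,0,-0.704,1],
    [-40.8,-36.8,-0.8,0,0,-0.704,1],
    [-40.8,-36.8,-0.8,0,0,-0.704,1],
    [-40.8,-36.8,-0.8,0,0,-0.704,1],
    [-40.8,-36.8,-0.8,0,0,-0.704,1],
    [-40.8,-36.8,-0.8,0,0,-0.704,1],
    [-40.8,-36.8,-0.8,0,0,-0.704,0.6],
    [-40.8,-36.8,-0.8,0,0,-0.704,0.6],
    [-40.8,-36.8,-0.8,0,0,-0.704,0.6],
    [-40.8,-36.8,-0.8,0,0,-0.704,0.6],
    [-40.8,-36.8,-0.8,0,0,-0.704,0.6]
  ]
}}

```text
t: 1.6
ee_pos: [0.4621, 0.0796, 0.2265]
tool_rot: [-0.177, 0.984, 0.0, -0.0]
ft_force: [-0.1, -0.2, 0.6]
finger_gap: 0.629
gripper_force: 0.0
```

```bash
python3 - <<'E'
from geo import *
s=snap('wrist','wrist1'); print(s['t'],s['ee_pos'],s['finger_gap'],cmd(*goal(tabpos(0)+[0,0,.12]),s))
p,d,W=load('wrist1')
L=np.dstack([(W[...,:2]-H)@np.c_[ex,ey],W[...,2]])
m=(p.max(2)<50)&(d>0)&(abs(L[...,2]-.113)<.012)&(abs(L[...,0]+.2)<.045)&(abs(L[...,1])<.04)
t=L[m]; print(len(t),t.mean(0),np.percentile(t,[1,50,99],axis=0),np.polyfit(t[:,0],t[:,1],1))
E
```

```text
1.6 [0.46214687 0.07962744 0.2264797 ] 0.6291353043486897 (array([-0.03, -0.21,  0.05]), array([ 0.0006, -0.0003,  0.002 ]))<stdin>:6: RuntimeWarning: Mean of empty slice.
  ret = um.true_divide(
Traceback (most recent call last):
IndexError: index -1 is out of bounds for axis 0 with size 0
```

View pics/wrist1.png

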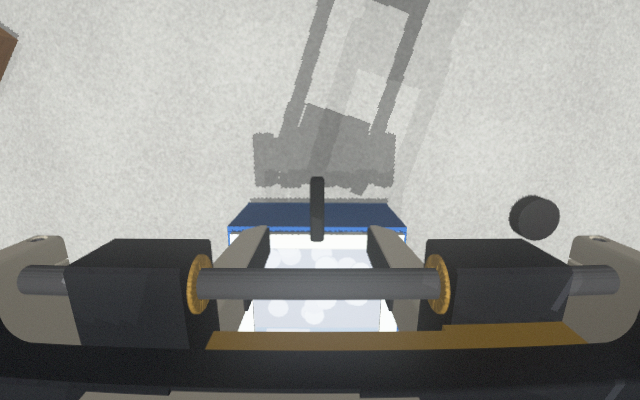

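The wrist picture shows the tab at column 317, rows 178-240, between and ahead of the fingers. It is about centred and aligned with them.

```bash
python3 - <<'E'
from geo import *
p,d,W=load('wrist1')
L=np.dstack([(W[...,:2]-H)@np.c_[ex,ey],W[...,2]])
for v in range(176,244,6): 
    k=[u for u in range(300,335) if p[v,u].max()<90 and abs(L[v,u,2]-.112)<.02]
    if k: print(v,k[0],k[-1],L[v,k].mean(0).round(4),np.ptp(L[v,k],axis=0).round(3))
E
```

```text
182 310 323 [-0.2255  0.0004  0.1167] [0.001 0.012 0.003]
188 311 323 [-0.2198  0.0009  0.117 ] [0.001 0.011 0.003]
194 311 323 [-0.2138  0.0009  0.1168] [0.    0.012 0.002]
200 310 323 [-0.2079  0.0004  0.1168] [0.001 0.013 0.003]
206 310 323 [-0.2019  0.0004  0.1168] [0.001 0.013 0.004]
212 310 323 [-0.1958  0.0004  0.1167] [0.001 0.013 0.003]
218 310 323 [-0.1897  0.0004  0.1169] [0.001 0.013 0.003]
224 310 323 [-0.1835  0.0004  0.1168] [0.001 0.013 0.004]
230 311 323 [-0.1773  0.0009  0.1168] [0.001 0.012 0.004]
236 311 322 [-0.1709  0.0004  0.1167] [0.001 0.011 0.002]
```

{"method": "drive_tool", "body": {
  "motion": [
    [0,-0.1,3,0,0,0,0.5],
    [0,-0.1,6,0,0,0,0.5],
    [0,-0.1,9,0,0,0,0.45],
    [0,-0.1,11,0,0,0,0.45],
    [0,-0.1,12,0,0,0,0.45],
    [0,-0.1,12,0,0,0,0.4],
    [0,-0.1,12,0,0,0,0.35],
    [0,-0.1,12,0,0,0,0.3]
  ]
}}

```text
t: 2.45
ee_pos: [0.4642, 0.0775, 0.1083]
tool_rot: [-0.176, 0.984, -0.0, 0.001]
ft_force: [-0.0, 0.1, 1.0]
finger_gap: 0.32
gripper_force: 0.0
```

```bash
python3 - <<'E'
from geo import *
s=r.read_state(); print(s['t'],s['ee_pos'],s['finger_gap'],cmd(*goal(tabpos(0)+np.r_[ey*.0005,-.019]),s))
E
```

```text
2.45 [0.46421887 0.07752499 0.10825031] 0.32011851325786705 (array([0.1 , 0.11, 2.12]), array([-0.0007,  0.0024,  0.0007]))
```

{"method": "drive_tool", "body": {
  "motion": [
    [0,0.1,1,0,0,0,0.3],
    [0,0.1,2,0,0,0,0.25],
    [0,0.1,2,0,0,0,0.2],
    [0,0.1,2,0,0,0,0.2]
  ]
}}

```text
t: 2.85
ee_pos: [0.4622, 0.078, 0.086]
tool_rot: [-0.176, 0.984, 0.0, -0.001]
ft_force: [0.6, 0.4, 0.3]
finger_gap: 0.199
gripper_force: 0.0
```

{"method": "drive_tool", "body": {
  "motion": [
    [0,0,0,0,0,0,0.18],
    [0,0,0,0,0,0,0.17],
    [0,0,0,0,0,0,0.165]
  ]
}}

```text
t: 3.15
ee_pos: [0.463, 0.0781, 0.0869]
tool_rot: [-0.176, 0.984, -0.0, 0.0]
ft_force: [-0.0, 0.0, 0.6]
finger_gap: 0.16
gripper_force: 0.0
```

Now close in very small steps, watching the force.

{"method": "drive_tool", "body": {
  "motion": [
    [0,0,0,0,0,0,0.155],
    [0,0,0,0,0,0,0.155]
  ]
}}

```text
t: 3.35
ee_pos: [0.4629, 0.0785, 0.0869]
tool_rot: [-0.176, 0.984, 0.0, 0.0]
ft_force: [-0.5, 2.7, 1.7]
finger_gap: 0.157
gripper_force: 1.3
```

{"method": "drive_tool", "body": {
  "motion": [
    [0,0,0,0,0,0,0.15],
    [0,0,0,0,0,0,0.15]
  ]
}}

```text
t: 3.55
ee_pos: [0.4628, 0.0786, 0.0869]
tool_rot: [-0.176, 0.984, 0.0, 0.0]
ft_force: [-1.3, 5.0, 4.0]
finger_gap: 0.154
gripper_force: 2.6
```

{"method": "drive_tool", "body": {
  "motion": [
    [0,0.05,0,0,0,0,0.15],
    [0,0.05,0,0,0,0,0.15]
  ]
}}

```text
t: 3.75
ee_pos: [0.4628, 0.0786, 0.0868]
tool_rot: [-0.176, 0.984, -0.0, 0.0]
ft_force: [-0.9, 3.1, 2.9]
finger_gap: 0.153
gripper_force: 1.6
```

{"method": "drive_tool", "body": {
  "motion": [
    [0,0,0,0,0,0,0.145],
    [0,0,0,0,0,0,0.145]
  ]
}}

```text
t: 3.95
ee_pos: [0.4628, 0.0787, 0.0868]
tool_rot: [-0.176, 0.984, 0.0, 0.0]
ft_force: [-1.9, 3.9, 3.2]
finger_gap: 0.15
gripper_force: 10.5
```

{"method": "drive_tool", "body": {
  "motion": [
    [0,0.05,0,0,0,0,0.145],
    [0,0.05,-0.3,0,0,0,0.145],
    [-0.02,0.05,-0.8,0,0,0,0.145],
    [-0.04,0.05,-1.27,0,0,0,0.145],
    [-0.09,0.05,-1.9,0,0,0,0.145],
    [-0.15,0.05,-2.54,0,0,0,0.145]
  ]
}}

```text
t: 4.55
ee_pos: [0.4636, 0.0791, 0.1124]
tool_rot: [-0.176, 0.984, -0.0, -0.0]
ft_force: [3.1, -3.4, -2.5]
finger_gap: 0.146
gripper_force: 10.4
```

```bash
python3 - <<'E'
from geo import *
for a in np.arange(.14,.74,.02): print(round(a,2),round(-21.2*(np.cos(.12)-np.cos(a)),2),round(-21.2*(np.sin(a)-np.sin(.12)),2))
E
```

```text
0.14 -0.05 -0.42
0.16 -0.12 -0.84
0.18 -0.19 -1.26
0.2 -0.27 -1.67
0.22 -0.36 -2.09
0.24 -0.46 -2.5
0.26 -0.56 -2.91
0.28 -0.67 -3.32
0.3 -0.79 -3.73
0.32 -0.92 -4.13
0.34 -1.06 -4.53
0.36 -1.21 -4.93
0.38 -1.36 -5.33
0.4 -1.52 -5.72
0.42 -1.69 -6.11
0.44 -1.87 -6.49
0.46 -2.05 -6.87
0.48 -2.24 -7.25
0.5 -2.44 -7.63
0.52 -2.65 -8.0
0.54 -2.86 -8.36
0.56 -3.09 -8.72
0.58 -3.31 -9.08
0.6 -3.55 -9.43
0.62 -3.79 -9.78
0.64 -4.04 -10.12
0.66 -4.3 -10.46
0.68 -4.56 -10.79
0.7 -4.83 -11.12
0.72 -5.11 -11.44
```

{"method": "drive_tool", "body": {
  "motion": [
    [-0.05,0,-0.42,0,0,0,0.145],
    [-0.12,0,-0.84,0,0,0,0.145],
    [-0.19,0,-1.26,0,0,0,0.145],
    [-0.27,0,-1.67,0,0,0,0.145],
    [-0.36,0,-2.09,0,0,0,0.145],
    [-0.46,0,-2.5,0,0,0,0.145],
    [-0.56,0,-2.91,0,0,0,0.145],
    [-0.67,0,-3.32,0,0,0,0.145],
    [-0.79,0,-3.73,0,0,0,0.145],
    [-0.92,0,-4.13,0,0,0,0.145],
    [-1.06,0,-4.53,0,0,0,0.145],
    [-1.21,0,-4.93,0,0,0,0.145],
    [-1.36,0,-5.33,0,0,0,0.145],
    [-1.36,0,-5.33,0,0,0,0.145]
  ]
}}

```text
t: 5.95
ee_pos: [0.4766, 0.0838, 0.1658]
tool_rot: [-0.176, 0.984, -0.0, -0.0]
ft_force: [2.5, -5.3, -2.2]
finger_gap: 0.147
gripper_force: 10.4
```

```bash
cat > ang.py <<'E'
from geo import *
import sys
def run(tag):
    s=r.read_state(); g=np.array(s['ee_pos'])+[0,0,.019]; l=np.array([(g[:2]-H)@ex,(g[:2]-H)@ey,g[2]-.106])
    print('t',s['t'],'tcp ang',np.arctan2(l[2],-l[0]),'rad',np.hypot(l[0],l[2]),'F',np.round(s['ft_force'],1),s['gripper_force'],s['finger_gap'])
    for c in ('top','scene'):
        snap(c,c+tag); p,d,W=load(c+tag); X=np.dstack([(W[...,:2]-H)@np.c_[ex,ey],W[...,2]-.106]); x,y,z=X[...,0],X[...,1],X[...,2]
        # flap: white frame pixels lying in y +-.09
        m=(p.min(2)>90)&(d>0)&(z>.01)&(abs(y)<.088)&(x<-.02)&(x>-.17)&(np.hypot(x,z)<.17)
        A=X[m][:,[0,2]]
        if len(A)>50:
          for _ in range(4):
            c0=A.mean(0); v=np.linalg.svd(A-c0,full_matrices=False)[2]; e=(A-c0)@v[1]; A=A[abs(e)<max(.003,1*e.std())]
          print(c,'flap n',len(A),'ang',np.arctan2(abs(v[0,1]),abs(v[0,0])),'res',e.std(),'dist of hinge',abs(c0@v[1]))
        # gauge: bar side/tops
        m=(p.max(2)<80)&(d>0)&(abs(y-.112)<.0075)&(z>.01)&(x<-.015)
        A=X[m]; rr=np.hypot(A[:,0],A[:,2]); tip=A[rr>.118]; bar=A[(rr>.03)&(rr<.11)]
        B=bar[:,[0,2]]; c0=B.mean(0)
        ph=np.arctan2(bar[:,2],-bar[:,0]); w=rr[(rr>.03)&(rr<.11)]
        # symmetric-bar estimate: fit both edges (perp offset distribution) around through-pivot line
        v=np.linalg.svd(B-c0,full_matrices=False)[2]
        print(c,'gauge n',len(bar),'svd ang',np.arctan2(abs(v[0,1]),abs(v[0,0])),'polar med',np.median(ph[w>.07]),'tip',np.arctan2(tip[:,2].mean(),-tip[:,0].mean()),len(tip))
        for s in (.01,): pass
if __name__=='__main__': run(sys.argv[1])
E
python3 ang.py A
```

```text
t 5.95 tcp ang 0.38019183102452203 rad 0.21245388019906655 F [ 2.5 -5.3 -2.2] 10.430637001991272 0.1470068674253814ang.py:18: RuntimeWarning: Mean of empty slice.
  B=bar[:,[0,2]]; c0=B.mean(0)
  ret = um.true_divide(
Traceback (most recent call last):
  File "ang.py", line 24, in <module>
    if __name__=='__main__': run(sys.argv[1])
                             ~~~^^^^^^^^^^^^^
  File "ang.py", line 22, in run
    print(c,'gauge n',len(bar),'svd ang',np.arctan2(abs(v[0,1]),abs(v[0,0])),'polar med',np.median(ph[w>.07]),'tip',np.arctan2(tip[:,2].mean(),-tip[:,0].mean()),len(tip))
                                                        ~^^^^^
IndexError: index 0 is out of bounds for axis 0 with size 0
```

```bash
cat > ga.py <<'E'
from geo import *
def ga(fn,ylo=.1105,bright=85):
    p,d,W=load(fn); X=np.dstack([(W[...,:2]-H)@np.c_[ex,ey],W[...,2]-.106]); x,y,z=X[...,0],X[...,1],X[...,2]
    m=(p.max(2)<bright)&(d>0)&(y>ylo)&(y<.118)&(z>.01)&(x<-.015)
    A=X[m][:,[0,2]]; th=.74
    for i in range(6):
        u=np.array([-np.cos(th),np.sin(th)]); n=np.array([np.sin(th),np.cos(th)])
        a=A@u; b=A@n; k=(a>.025)&(a<.108)
        if i==0: k&=abs(b-.006)<.006
        else: k&=abs(b-np.polyval(f,a))<.0025
        f=np.polyfit(a[k],b[k],1); th+=np.arctan(f[0]); f[0]=0
    n=k.sum(); e=b[k]-np.polyval(f,a[k])
    t=(a>.117)&(a<.14)&(abs(b)<.014); T=A[t]
    print(fn,'gauge',round(th,4),'n',n,'off',round(f[1],4),'se',round(e.std()/a[k].std()/np.sqrt(n),4),'tipend a',np.round(np.sort(a[t])[-3:],4))
if __name__=='__main__':
    for yl in (.1095,.1105,.112): ga('top0',yl); ga('scene0',yl)
E
python3 ga.py
sed -i "s/('top','scene')/('scene',)/; s/^        # gauge.*/        return/" ang.py; python3 ang.py B
```

```text
top0 gauge 0.7315 n 38 off 0.0046 se 0.0072 tipend a [0.136  0.1367 0.1374]
scene0 gauge 0.7326 n 30 off 0.004 se 0.0096 tipend a [0.1313 0.1321 0.1328]
top0 gauge 0.7268 n 32 off 0.0049 se 0.0075 tipend a [0.136  0.1367 0.1374]
scene0 gauge 0.7355 n 23 off 0.0034 se 0.0109 tipend a [0.1313 0.1321 0.1328]
top0 gauge 0.7302 n 23 off 0.0048 se 0.0101 tipend a [0.1359 0.136  0.1367]
scene0 gauge 0.7465 n 14 off 0.0022 se 0.0134 tipend a [0.1313 0.1321 0.1328]
t 6.0 tcp ang 0.37895195960782513 rad 0.21243828385271307 F [ 0.3 -6.9 -1. ] 10.431243628263474 0.14960822363429252
scene flap n 2653 ang 0.379144548212572 res 0.0015019179492680229 dist of hinge 7.290678282954789e-05
```

{"method": "drive_tool", "body": {
  "motion": [
    [-0.16,-0.04,-0.39,0,0,0,0.145],
    [-0.33,-0.04,-0.78,0,0,0,0.145],
    [-0.51,-0.04,-1.16,0,0,0,0.145],
    [-0.69,-0.04,-1.54,0,0,0,0.145],
    [-0.88,-0.04,-1.92,0,0,0,0.145],
    [-1.08,-0.04,-2.3,0,0,0,0.145],
    [-1.29,-0.04,-2.67,0,0,0,0.145],
    [-1.5,-0.04,-3.03,0,0,0,0.145],
    [-1.73,-0.04,-3.39,0,0,0,0.145],
    [-1.95,-0.04,-3.75,0,0,0,0.145],
    [-2.19,-0.04,-4.1,0,0,0,0.145],
    [-2.43,-0.04,-4.45,0,0,0,0.145],
    [-2.68,-0.04,-4.79,0,0,0,0.145],
    [-2.94,-0.04,-5.13,0,0,0,0.145],
    [-3.2,-0.04,-5.46,0,0,0,0.145],
    [-3.2,-0.04,-5.46,0,0,0,0.145]
  ]
}}

```text
t: 7.65
ee_pos: [0.5074, 0.0951, 0.2206]
tool_rot: [-0.176, 0.984, -0.0, 0.001]
ft_force: [2.0, -4.7, -1.9]
finger_gap: 0.15
gripper_force: 10.5
```

```bash
cat >> ga.py <<'E'
def many(tag,n=10,cams=('scene',)):
    for c in cams:
        P=[];D=[]
        for i in range(n): 
            snap(c,c+tag+str(i)); z=np.load(f'pics/{c}{tag}{i}.npz'); P.append(z['p']); D.append(np.where(z['d']>0,z['d'],np.nan))
        np.savez(f'pics/{c}{tag}.npz',p=np.mean(P,0).astype(np.uint8),d=np.nan_to_num(np.nanmedian(D,0)).astype(np.float32),K=z['K'],D=z['D'],T=z['T'])
        cv2.imwrite(f'pics/{c}{tag}.png',np.mean(P,0).astype(np.uint8))
E
python3 - 2>/dev/null <<'E'
from ga import *
many('M',12,('scene','top'))
for yl in (.1085,.1095,.1105,.112): ga('sceneM',yl)
for yl in (.1085,.1095,.1105,.112):
  try: ga('topM',yl)
  except Exception as e: print(e)
import ang; ang.run('C')
a=cv2.imread('pics/sceneM.png')[110:230,330:450]; b=cv2.imread('pics/topM.png')[145:265,165:285]
cv2.imwrite('pics/crop2.png',np.hstack([cv2.resize(i,(400,400),interpolation=cv2.INTER_CUBIC) for i in (a,b)]))
E
```

```text
sceneM gauge 0.7363 n 49 off 0.0039 se 0.0045 tipend a [0.1316 0.1322 0.1328]
sceneM gauge 0.7354 n 38 off 0.0041 se 0.0046 tipend a [0.1315 0.1322 0.1328]
sceneM gauge 0.732 n 28 off 0.0043 se 0.0052 tipend a [0.1315 0.1322 0.1328]
sceneM gauge 0.7236 n 16 off 0.0048 se 0.0054 tipend a [0.1315 0.1321 0.1328]
expected non-empty vector for x
expected non-empty vector for x
expected non-empty vector for x
expected non-empty vector for x
t 8.85 tcp ang 0.6800957561772178 rad 0.21189516097630912 F [ 1.4 -4.6 -2.2] 10.545494556427002 0.15138047035631094
scene flap n 2880 ang 0.6823647724959785 res 0.0014995377694165771 dist of hinge 0.0009723897523056347
```

View pics/crop2.png

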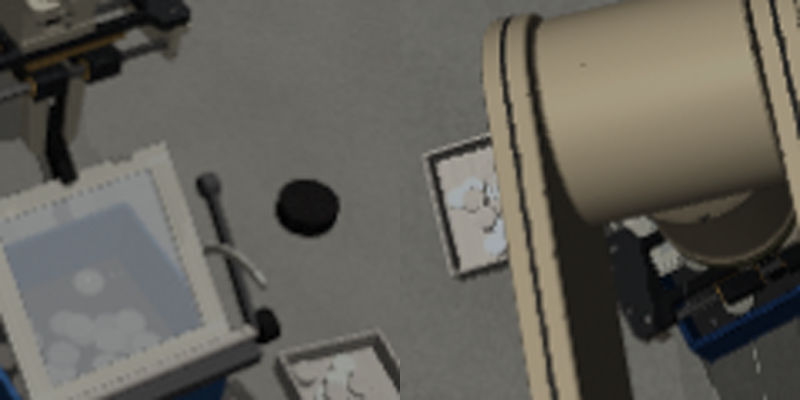

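The picture shows the tab held between the fingers at crop (62,140). The gauge, tip (208,183) to knob (265,322), is nearly parallel with the flap's side edge. In the top view the arm hides the gauge. I'll refine the gauge angle by an image fit.

```bash
cat > sil.py <<'E'
from geo import *
from scipy.optimize import least_squares
def fit(fn,a0=.03,a1=.108):
    z=np.load(f'pics/{fn}.npz'); T=np.array(z['T']); Ti=np.linalg.inv(T); g=cv2.cvtColor(z['p'],cv2.COLOR_BGR2GRAY).astype(np.float32)
    def proj(L): # feeder frame -> px
        L=np.atleast_2d(L); Wd=np.c_[H+L[:,:1]*ex+L[:,1:2]*ey,.106+L[:,2]]
        C=Wd@Ti[:3,:3].T+Ti[:3,3]; return cv2.projectPoints(C,np.zeros(3),np.zeros(3),z['K'],z['D'])[0][:,0]
    S=16
    def render(th,du,dv,off=(160,120)):
        u=np.array([-np.cos(th),0,np.sin(th)]);n=np.array([np.sin(th),0,np.cos(th)]);y=np.array([0,1,0])
        pts=[a*u+b*n+(.112+c)*y for a in(a0,a1) for b in(-.007,.007) for c in(-.0035,.0035)]
        return cv2.convexHull(proj(pts).astype(np.float32))[:,0]+[du,dv]
    # line of measured centroids across the bar: rows along the image
    th0=.735; u=lambda th,a:proj([-a*np.cos(th),.112,a*np.sin(th)])[0]
    A,B=u(th0,a0),u(th0,a1); dirn=(B-A)/np.linalg.norm(B-A); nn=np.array([-dirn[1],dirn[0]]); Ln=np.linalg.norm(B-A)
    def cent(img):
        out=[]
        for t in np.linspace(0.08,.92,40):
            q=(A+(B-A)*t)[None]+np.arange(-6,6.01,.25)[:,None]*nn
            v=cv2.remap(img,q[:,:1].astype(np.float32),q[:,1:].astype(np.float32),cv2.INTER_LINEAR)[:,0]
            bg=np.median(np.r_[v[:8],v[-8:]]); w=np.clip(bg-v-6,0,None)*(1-np.clip((abs(np.arange(-6,6.01,.25))-4),0,1)); out.append([t*Ln,(w*np.arange(-6,6.01,.25)).sum()/max(w.sum(),1e-6),w.sum()])
        return np.array(out)
    m=cent(g); ok=(m[:,2]>np.median(m[:,2])*.5)&(m[:,2]<1.6*np.median(m[:,2])); 
    for _ in range(4):
        f=np.polyfit(m[ok,0],m[ok,1],1); e=m[:,1]-np.polyval(f,m[:,0]); ok&=abs(e)<max(.25,2*e[ok].std())
    def slope(th):
        C=render(th,0,0); big=np.full((400*8,640*8),255,np.uint8); cv2.fillConvexPoly(big,np.round((C+.5)*8-.5).astype(np.int32),0)
        mm=cent(cv2.resize(big,(640,400),interpolation=cv2.INTER_AREA).astype(np.float32)); return np.polyfit(mm[ok,0],mm[ok,1],1)
    ths=np.arange(.64,.841,.02); ss=np.array([slope(t) for t in ths]); k=np.polyfit(ths,ss[:,0],1)
    print(fn,'n',ok.sum(),'len px',Ln.round(1),'dir-only th',((f[0]-k[1])/k[0]).round(4),'sens slope/rad',k[0].round(3),'res',e[ok].std().round(3),'offset px at mid',(np.polyval(f,Ln/2)-np.polyval(slope(.735),Ln/2)).round(2))
for fn in ('scene0','sceneM','top0'):
    for r_ in ((.03,.108),(.03,.07),(.055,.108)): fit(fn,*r_)
E
python3 sil.py
```

```text
scene0 n 27 len px 28.5 dir-only th 0.6693 sens slope/rad 0.478 res 0.121 offset px at mid -0.64
scene0 n 34 len px 14.6 dir-only th 0.7308 sens slope/rad 0.496 res 0.281 offset px at mid -0.57
scene0 n 28 len px 19.4 dir-only th 0.7276 sens slope/rad 0.459 res 0.064 offset px at mid -0.88
sceneM n 27 len px 28.5 dir-only th 0.6667 sens slope/rad 0.478 res 0.108 offset px at mid -0.63
sceneM n 34 len px 14.6 dir-only th 0.7463 sens slope/rad 0.496 res 0.279 offset px at mid -0.55
sceneM n 28 len px 19.4 dir-only th 0.7311 sens slope/rad 0.459 res 0.052 offset px at mid -0.89
top0 n 34 len px 15.0 dir-only th 0.3893 sens slope/rad 0.274 res 0.132 offset px at mid -0.88
top0 n 40 len px 7.4 dir-only th -14.2198 sens slope/rad 0.021 res 0.333 offset px at mid -0.13
top0 n 38 len px 10.4 dir-only th 0.6265 sens slope/rad 0.194 res 0.116 offset px at mid -1.13
```

{"method": "drive_tool", "body": {
  "motion": [
    [-0.14,-0.02,-0.17,0,0,0,0.145],
    [-0.28,-0.04,-0.34,0,0,0,0.145],
    [-0.43,-0.06,-0.51,0,0,0,0.145],
    [-0.57,-0.08,-0.68,0,0,0,0.145],
    [-0.72,-0.08,-0.84,0,0,0,0.145],
    [-0.72,-0.08,-0.84,0,0,0,0.145],
    [-0.72,-0.08,-0.84,0,0,0,0.145],
    [-0.72,-0.08,-0.84,0,0,0,0.145]
  ]
}}

```text
t: 9.7
ee_pos: [0.5136, 0.0973, 0.2283]
tool_rot: [-0.176, 0.984, 0.0, -0.0]
ft_force: [-2.0, 3.8, -1.2]
finger_gap: 0.154
gripper_force: 10.8
```

```bash
python3 - 2>/dev/null <<'E'
from ga import *
import ang
many('N',12)
for yl in (.1085,.1095,.1105): ga('sceneN',yl)
ang.run('D'); ang.run('E')
a=cv2.imread('pics/sceneN.png')[90:240,310:460]; cv2.imwrite('pics/crop3.png',cv2.resize(a,(600,600),interpolation=cv2.INTER_CUBIC))
E
```

```text
sceneN gauge 0.737 n 55 off 0.0037 se 0.0049 tipend a [0.1314 0.1322 0.133 ]
sceneN gauge 0.7383 n 41 off 0.0039 se 0.0046 tipend a [0.1314 0.1322 0.133 ]
sceneN gauge 0.7342 n 30 off 0.0042 se 0.0055 tipend a [0.1314 0.1322 0.133 ]
t 10.3 tcp ang 0.7301321443945159 rad 0.21188719909899853 F [-3.   4.1 -1.5] 10.774468034505844 0.14947751808414117
scene flap n 2911 ang 0.7303748089398968 res 0.0014446490740650563 dist of hinge 0.000890739725256242
t 10.35 tcp ang 0.7300047309056542 rad 0.21189421361360916 F [-2.5  4.5 -1.8] 10.774609297513962 0.14922397765159365
scene flap n 2879 ang 0.7299983829726854 res 0.0014680235026783438 dist of hinge 0.000814319198257798
```

View pics/crop3.png

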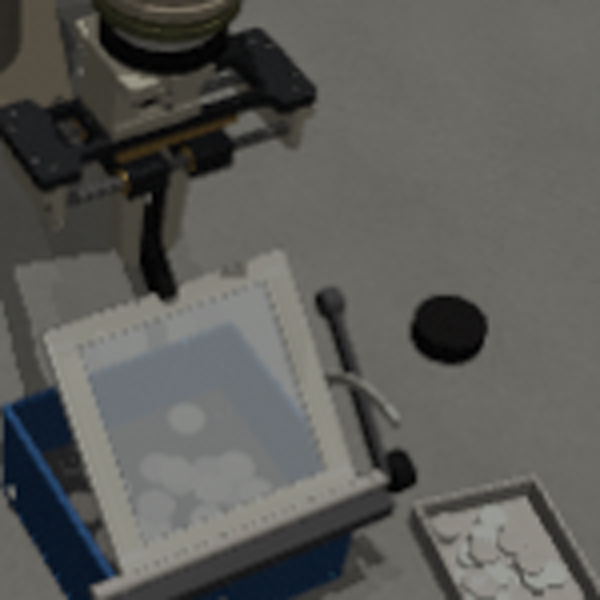

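The flap's right edge, crop (285,255)-(350,470), runs parallel to the gauge (330,300)-(385,465). The fits agree: flap 0.730 rad, gauge about 0.734 rad. The tab is still held at about 10.8 N.

```bash
python3 -c "
from plant import order; print(order.hand_in())"
```

```text
the job is handed in; nothing more can be done
None
```

The job is handed in with the flap held at about 0.730 rad and the gauge arm measured at about 0.734 rad (fit uncertainty about 0.005 rad); the grip read about 11 N at the end of the last move, and the robot clock was at about 10 s.

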